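Vent the suction handset and take out the spent filter

TASK

Change out the spent filter of the bench suction unit. First vent the line: squeeze the trigger of the pistol-shaped handset in its cradle fully home, keep it squeezed for about a second, and let go so that it springs right back. Then push the filter cartridge down into its bay until the catch lets go and it springs up, pull it out, and stand it upright on the floor of the grey open tub without dropping it; do not push hard on anything, and leave the other things on the bench where they are.

Things in the scene. Friction and masses are not known exactly. Their poses are not given: they have to be found in the camera images.
- handset: White pistol-shaped handset lying on its side in a bare aluminium cradle, all fixed to the bench. Origin on the bench under it; x, y level, z up. It lies in a plane sloped 0.45 rad like a lectern, rising towards +x; the plane's upward normal is (-sin 0.45, 0, cos 0.45). Up the slope the barrel, 40 mm thick, 205 mm long with its nozzle, runs along y; the grip bar runs down the slope from it.
- grip (a point): Point on the axis of the grip bar (30 x 30 mm section), 65 mm up the slope from the bar's free end, 82 mm down from the barrel's axis; axes as the handset's. The black trigger lever stands on the bar's +y side. Here bar and trigger span y = -15 to +42 mm (trigger free) or -15 to +27 mm (squeezed home). Beside them the space is free for 40 mm below this point along the plane's normal.
- trigger_pad (a point): Point on the outer (+y) face of the black trigger lever (80 mm long, 10 mm thick, 20 mm high along the normal), 50 mm from its hinge and 30 mm from its free end, beside the grip point; it moves with the lever.
- trigger (a joint): Trigger angle about its hinge near the barrel: 0 free, 0.30 rad fully squeezed against its stop, towards the grip bar. A spring returns it; at the trigger pad it takes 5 N to start it and 10 N to hold it fully squeezed. Squeezes of over 75 N a finger would crack the handset.
- bay (a point): Centre of the filter bay's mouth, on the flat top (115 mm above the bench) of the light grey suction unit, a fixed box 170 mm (x) x 200 mm (y) x 115 mm high with a round gauge and a dark display on its front (-x). Axes are the unit's, z up. The mouth is a straight upright well of 33 mm (x) x 83 mm (y).
- filter (a point): Centre (half-way up) of the filter cartridge, a white upright block of 30 mm (x) x 80 mm (y) x 110 mm (z), about 0.18 kg, standing in the bay, axes parallel to the unit's. Caught, its flat top stands 12 mm above the unit's top; sprung up, 42 mm. It is then free and is lifted straight out: its underside clears the bay after a further 68 mm.
- cartridge: The same filter cartridge, origin at the centre of its underside. It is sprung upward but held by a hidden catch that no reasonable pull opens. Pushed down against 4 to 6 N of spring, the catch lets go for good only just before the solid stop, which is met at 8 mm; once the push is taken away the cartridge rises slowly by itself, in under 1 s. Pushes over 40 N break it.
- tub_in (a point): Centre of the inner floor (5 mm above the bench) of the grey open tub fixed to the bench: outside 140 mm (x) x 180 mm (y) x 55 mm high, walls 5 mm thick. z up.
- tipbox_a: Bystander: clear pipette tip box with a purple lid, 88 x 123 x 67 mm, origin at the underside.
- tipbox_b: Bystander: clear pipette tip box with a green lid, 88 x 123 x 67 mm, origin at the underside.
- reagent: Bystander: amber reagent bottle, 52 mm across, 120 mm high, origin at the underside.
- beaker: Bystander: small glass beaker, 60 mm across, 65 mm high, origin at the underside.
- jar: Bystander: small white jar, 48 mm across, 55 mm high, origin at the underside.
- tuberack: Bystander: yellow tube rack, 50 x 70 x 42 mm, origin at the underside.
Not all that is in view belongs to the job. There is more than one size of the part that bears tub_in; the job needs the smaller.

How it is judged (in metres and radians):
On the way, in this order (a step that is already met when the one before it is completed fails the run):
1. the trigger is squeezed home (past 0.25 of its 0.30 rad) for 0.7 s (value of joint trigger above 0.25 rad), for 0.7 s.
2. the trigger has been let go and has sprung back, the cartridge still caught in its bay (value of joint trigger below 0.04 rad and z of filter in the frame of bay below -0.035 m), for 0.2 s.
3. the pushed cartridge has sprung up out of the catch (its centre less than 20 mm below the bay's mouth) (z of filter in the frame of bay above -0.02 m), for 0.1 s.
At the end, for the whole second after the job is handed in: The cartridge stands upright (within 0.1 rad) and at rest on the floor of the tub, inside its walls; the trigger is back within 0.04 rad of free; the bystanders are within 30 mm of where they were (x of filter in the frame of tub_in between -0.065 and 0.065 m and y of filter in the frame of tub_in between -0.085 and 0.085 m and z of filter in the frame of tub_in between 0.05 and 0.06 m and angle between filter's own z axis and vertical below 0.1 rad and value of joint trigger below 0.04 rad and linear speed of cartridge below 0.02 m/s); the robot touches nothing.
It fails at once if a bystander is moved by more than 30 mm (distance of any of tipbox_a, tipbox_b, reagent, beaker, jar, tuberack from where it was at the start of the episode above 0.03 m).
It fails at once if the cartridge falls or is thrown (faster than 1 m/s) (linear speed of cartridge above 1 m/s).
It fails at once if the cartridge is pushed into its bay with more than 40 N or the handset is pressed with more than 150 N (both fingers together) ((contact force between the fingers and cartridge above 40 N and z of filter in the frame of bay below -0.045 m and horizontal distance between filter and bay below 0.03 m) or contact force between the fingers and handset above 150 N).
It also fails if it takes over 58 s, if anything falls off the work surface, if the arm or the gripper's body presses on something with over 40 N, if the wrist force passes 120 N, or if a joint passes its speed limit or range.

ROBOT

A 6-joint arm with a two-finger parallel gripper is mounted at the origin on the work surface. World frame = base frame: x ahead of the robot, y to its left, z up, the work surface at z = 0. Lengths are in mm, angles in rad, forces in N, time in s.
With the tool pointing down it reaches from about 350 to 975 mm from the base axis. Payload 7.1 kg.
Tool frame: the origin (TCP) lies on the mounting face of the last link; the fingertips stand 182 mm ahead of it and the grasp point (between the pads) lies 163 mm ahead of it (ctrl.tip_reach is the distance from the TCP to the fingertips, in mm); z points along the fingers, y is the direction in which the jaws open and shut (so a half turn about z gives the same grasp; the last joint's range is limited). The gripper opens to 88 mm and grips with 3 to 60 N. Pads are 20 mm wide; open, the fingers measure 115 mm over their backs; the gripper's body (75 mm by 178 mm) begins 61 mm behind the grasp point.
Start: joints at [-1.247, 0.423, 1.63, -0, 1.089, -0.019], TCP at [210.096, -588.614, 404.675] pointing down, gripper open.
Joint ranges: [-3, 3], [-0.9, 2.11], [0.09, 2.58], [-1.31, 4.45], [0.11, 2.69], [-2.54, 2.54]. Speed limits (rad/s): [2.39, 2.39, 3.01, 3.14, 3.14, 3.14].

INTERFACE

Orientations are given as a rotation vector (axis times angle).
In Python, from workcell import ctrl gives the robot as it stands.
- The arm moves only by the tool jog_arm, never from a script. Its argument "steps" is a list that holds one entry, the list of rows, each a list of 7 numbers: the shift along the tool's x, y, z in m, then the turn, a rotation vector about the tool's x, y, z in degrees, then the gripper's target within -1 to 1 (shut at 1, half-way at 0, fully open at -1). A call has 1 to 20 rows; each row shifts and turns the commanded pose from where the row before left it, along the tool's axes as they then stand; what a row does not reach is not made up. A row lasts 1/12 s, in which the tool goes at most 41.7 mm and 7.16 degrees, less where a joint would pass 70% of its speed; a pose out of reach is approached as far as the arm can. A call is refused whole if a number of a shift passes 0.0417 or a number of a turn 7.16, either way. A call with a gripper value outside its range is refused whole. The fingers move at their own pace and stop on an object; the grip force is fixed at half the most. Time passes only in rows, so rows that do not move let the fingers close. It gives the time, the measured TCP pose, the force and the opening at its end, in the units of the state.
- ctrl.get_obs(): the state, without advancing time (a new reading comes with each control period).
- ctrl.get_image(name): name is "scene" or "top"; returns the picture (400x640x3 uint8, red, green, blue); there is no depth.
- ctrl.camera_info(name): a dict with "fx", "fy", "cx", "cy" (pixels), "origin" and "attitude" of the camera in the world. Camera axes: x right, y down, z forward; pixel columns grow to the right and rows downward; lengths in mm; the calibration is good to about 2 mm. A picture is of the moment at which its call begins. camera_info takes no time and is no camera call.
- ctrl.close_job(): hands the job in, once; it reports no verdict.
Trained networks look in the newest picture that a camera, given by its name, has taken for a name from the list of things; names that differ only in an ending like _2 or _b are one class to them, and where a whole thing is asked for, a point or a joint stands for the part that bears it (a point fixed in the world has none). Each returns a list of dicts, best first, with "p" (0 to 1); they miss things now and then, are a little off and sometimes report something else, mostly with a low value. They report only what shows in the picture. A call takes as long as a camera call. They do not tell look-alikes from the thing itself.
- ctrl.look_for(thing, camera): "bbox" ([left, top, right, bottom] in pixels, round what is visible of it).
- ctrl.trace(thing, camera): "pixels" (400x640 bool, what is visible of it) and "bbox" ([left, top, right, bottom] in pixels, round what is visible of it).
- ctrl.landmark_of(thing, camera): "uv" ([column, row] in pixels: a listed point, or the origin of a listed thing).
The state is a dict: "t": time; "qpos": joint angles; "qvel": joint speeds; "joint_torque": joint torques, N m; "ee_pos": TCP position; "orientation": TCP orientation; "ft_force": force on the tool from outside, world axes, zero at the start; "moment": the same for the moment, N m; "width": finger opening in mm.
Only numpy, scipy, OpenCV 4.12 (cv2) and the standard library are available. Lean on these libraries where they do the work, as an engineer would, in place of code of your own. Each camera call takes 0.05 s, during which the arm holds its last target.

## Working session

There is one attempt and no reset: what is moved stays moved. The work goes in short steps, Python scripts to look and compute and a tool call to move; the robot and the scene stay as the last step left them, time stands still between calls to the robot, and variables do not carry over. Pictures are saved under pics/ and viewed, and the job is handed in when it is done.

Besides the shell and the picture viewer there is one more tool, called by a JSON object that holds its "name" and its "arguments". jog_arm: Moves the arm, as the interface text tells. Its arguments: {"type":"object","properties":{"steps":{"type":"array"}},"required":["steps"]}

```bash
mkdir -p pics; ls
python3 - <<'E'
from workcell import ctrl
import cv2
for n in ("scene","top"):
    im=ctrl.get_image(n); cv2.imwrite(f"pics/{n}0.png",im[:,:,::-1])
    print(n,ctrl.camera_info(n))
print(ctrl.get_obs(), ctrl.tip_reach)
E
```

```text
pics
scene {'fx': 480.2328173626862, 'fy': 480.2328173626862, 'cx': 319.6065750802146, 'cy': 198.85551713725695, 'origin': array([1548.08786716,  188.30115935, 1373.75026548]), 'attitude': array([-1.74159862, -1.93218142,  0.69733989])}
top {'fx': 364.38954983163364, 'fy': 364.38954983163364, 'cx': 317.3607561564603, 'cy': 198.85560746888547, 'origin': array([ 408.49845802,   30.70497169, 1041.27207667]), 'attitude': array([-2.19127597,  2.14320863, -0.11173492])}
{'t': 0.1, 'qpos': array([-1.24702648e+00,  4.23754469e-01,  1.63060411e+00, -3.64068305e-05,
        1.08856819e+00, -1.89952701e-02]), 'qvel': array([-0.00125025, -0.00146   , -0.00069878, -0.00152246,  0.00049613,
       -0.00116189]), 'joint_torque': array([ 7.60914354e-04, -5.45616210e+01, -2.74324125e+01,  6.46021287e-02,
        1.88034220e-02, -5.56887153e-05]), 'ee_pos': array([ 210.00230534, -588.40022928,  403.98919053]), 'orientation': array([-3.09426901e+00, -5.35584442e-01,  3.68019541e-04]), 'ft_force': array([-0.65434331, -0.06668345,  0.08388156]), 'moment': array([ 0.01338995, -0.03007588,  0.01362698]), 'width': 87.87943243690452} 182.0
```

View pics/scene0.png

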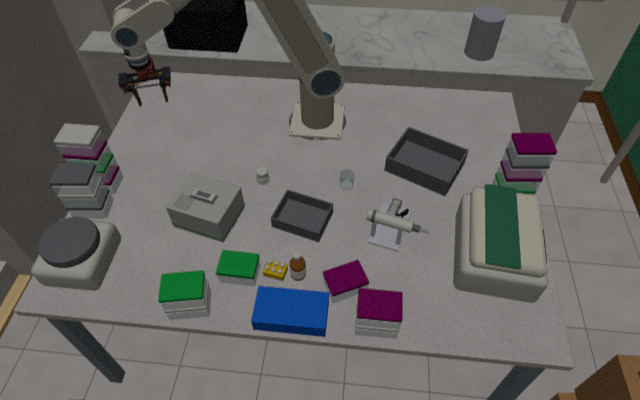

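View pics/top0.png

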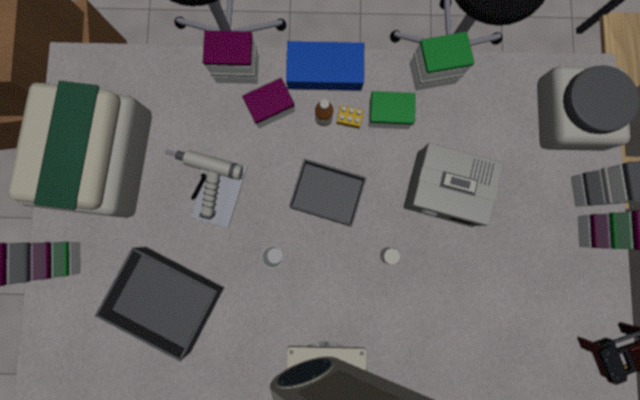

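```bash
cat > h.py <<'E'
import numpy as np, cv2
from scipy.spatial.transform import Rotation as R
from workcell import ctrl
def cam(n):
    c=ctrl.camera_info(n); return c, R.from_rotvec(c['attitude']).as_matrix(), np.array(c['origin'])
def ray(n,uv):
    c,M,o=cam(n); d=M@np.array([(uv[0]-c['cx'])/c['fx'],(uv[1]-c['cy'])/c['fy'],1]); return o,d/np.linalg.norm(d)
def onz(n,uv,z):
    o,d=ray(n,uv); return o+d*(z-o[2])/d[2]
def proj(n,p):
    c,M,o=cam(n); q=(np.atleast_2d(p)-o)@M; return np.c_[c['fx']*q[:,0]/q[:,2]+c['cx'],c['fy']*q[:,1]/q[:,2]+c['cy']]
def tri(u1,u2):
    (o1,d1),(o2,d2)=ray('scene',u1),ray('top',u2)
    A=np.c_[d1,-d2]; s=np.linalg.lstsq(A,o2-o1,rcond=None)[0]
    a,b=o1+s[0]*d1,o2+s[1]*d2; return (a+b)/2,np.linalg.norm(a-b)
E
python3 - <<'E'
from h import *
np.set_printoptions(precision=1,suppress=True)
print(ctrl.get_obs()['t'])
for n in ("grip","trigger_pad","handset","bay","filter","cartridge","tub_in"):
    r={}
    for c in ("scene","top"):
        l=ctrl.landmark_of(n,c); r[c]=l
        print(n,c,[(np.round(x['uv'],1),round(x['p'],2)) for x in l])
    if r['scene'] and r['top']:
        for a in r['scene'][:2]:
            for b in r['top'][:2]: print('   ',*tri(a['uv'],b['uv']))
print(ctrl.get_obs()['t'])
E
```

```text
0.1
grip scene [(array([392. , 209.6]), 0.86)]
grip top [(array([207.5, 193.8]), 0.61)]
    [516.6 321.1  80.4] 7.298817677329698
trigger_pad scene [(array([405.2, 214.7]), 0.49)]
trigger_pad top [(array([197.6, 187.1]), 0.61)]
    [533.3 358.6  74.8] 8.946702784687416
handset scene [(array([384.7, 231. ]), 0.62)]
handset top [(array([222.4, 186.1]), 0.71)]
    [549.1 304.8  -2.5] 6.908482211483763
bay scene [(array([206.7, 194.9]), 0.65)]
bay top [(array([456. , 185.8]), 0.62)]
    [ 546.3 -318.1  117.3] 5.629454796948996
filter scene []
filter top []
cartridge scene []
cartridge top [(array([443.2, 190.5]), 0.7)]
tub_in scene [(array([301.9, 218.8]), 0.82), (array([426.4, 165. ]), 0.81)]
tub_in top [(array([169.2, 299. ]), 0.9), (array([327.2, 192.7]), 0.84)]
    [422.6 179.  154.6] 485.06602379566283
    [534.6   6.2   8.3] 1.572131756445265
    [224.9 448.6   1.8] 16.651479125677326
    [529.3 200.3 360.3] 380.0260690861992
0.8
```

Run:
```python
import cv2
def crop(n,x,y,w,h,k,o):
    im=cv2.imread(f"pics/{n}0.png")[y:y+h,x:x+w]; return cv2.resize(im,(400,300),interpolation=cv2.INTER_CUBIC)
import numpy as np
a=crop("top",160,135,100,75*1+25-25,4,0); a=crop("top",150,135,120,90,0,0)
b=crop("scene",345,185,100,75,0,0)
c=crop("top",400,140,112,84,0,0)
d=crop("scene",155,165,104,78,0,0)
cv2.imwrite("pics/z0.png",np.vstack([np.hstack([a,b]),np.hstack([c,d])]))
```

```text
(no output)
```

View pics/z0.png

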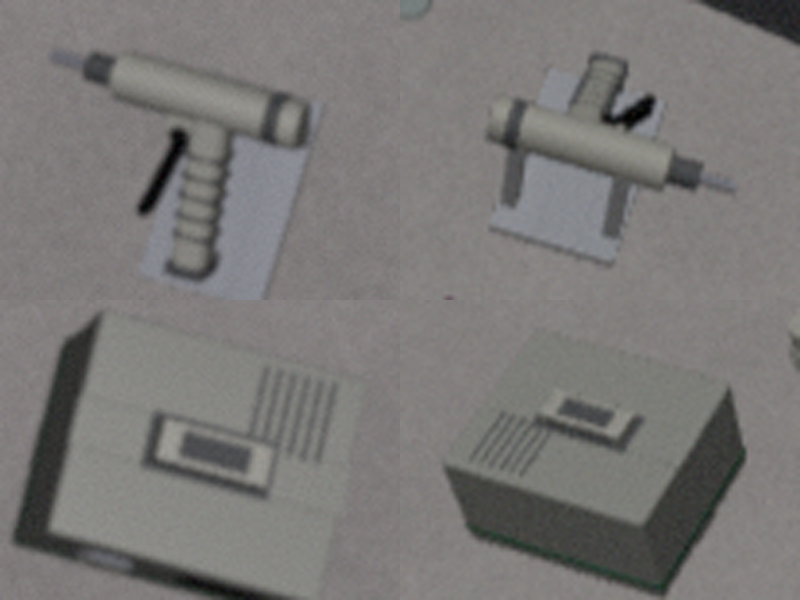

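Run:
```python
from h import *
np.set_printoptions(precision=1,suppress=True)
A=lambda x,y:(150+x/3.3333,135+y/3.3333)
B=lambda x,y:(345+x/4,185+y/4)
C=lambda x,y:(400+x/3.5714,140+y/3.5714)
D=lambda x,y:(155+x/3.846,165+y/3.846)
for nm,a,b in [("nozzle",(52,55),(335,186)),("rear",(306,121),(92,123)),("front",(115,73),(270,168)),("gripend",(190,266),(208,63)),("trigtip",(143,208),(252,100)),("trighinge",(180,135),(208,124))]:
    print(nm,*tri(B(*b),A(*a)))
print("unit top c")
P=[onz("top",C(*q),115)for q in [(102,12),(365,80),(318,298),(50,232)]]
for p in P: print(p)
print("mean",np.mean(P,0),[np.linalg.norm(P[i]-P[i-1]) for i in range(4)])
P=[onz("scene",D(*q),115)for q in [(45,165),(243,223),(330,87),(140,33)]]
for p in P: print(p)
print("mean",np.mean(P,0),[np.linalg.norm(P[i]-P[i-1]) for i in range(4)])
print("cart top",onz("top",C(217,151),127),onz("scene",D(185,116),127),tri(D(185,116),C(217,151)))
```

```text
nozzle [620.7 431.8 110.7] 2.3331665184996675
rear [573.5 233.6 106.2] 5.427358022264912
front [607.6 380.9 110.7] 0.8199459331479537
gripend [460.7 333.5  58.4] 7.008034711752039
trigtip [506.1 370.5  68.2] 6.28322541574602
trighinge [561.2 331.1 101.9] 2.2796367453033928
unit top c
[ 656.6 -252.7  115. ]
[ 610.5 -442.4  115. ]
[ 452.2 -404.2  115. ]
[ 495.1 -214.   115. ]
mean [ 553.6 -328.3  115. ] [np.float64(166.04263441144423), np.float64(195.18942385415934), np.float64(162.83898727806658), np.float64(194.92314740269714)]
[ 614.1 -435.1  115. ]
[ 658.2 -248.3  115. ]
[ 501.3 -206.7  115. ]
[ 454.2 -395.2  115. ]
mean [ 557.  -321.3  115. ] [np.float64(164.7826922199543), np.float64(191.8677833665499), np.float64(162.3060849856624), np.float64(194.34279617600217)]
cart top [ 554.3 -329.7  127. ] [ 557.1 -323.1  127. ] (array([ 554.5, -327.3,  124.7]), np.float64(6.093759391933705))
```

```bash
cat > fit.py <<'E'
from h import *
from scipy.optimize import least_squares
np.set_printoptions(precision=2,suppress=True)
f=lambda x0,y0,s:(lambda x,y:np.array([x0+(x+.5)/s-.5,y0+(y+.5)/s-.5]))
A=f(150,135,3.3333);B=f(345,185,4)
def axes(yaw):
    Z=R.from_euler('z',yaw).as_matrix(); a=.45
    return Z@[np.cos(a),0,np.sin(a)],Z@[0,1,0.],Z@[-np.sin(a),0,np.cos(a)]
# unknown: G, yaw, y of rear, y of front
def kp(p):
    u,y,n=axes(p[3]);G=p[:3];b=G+82*u
    return np.array([b+(p[4]+205)*y,b+p[4]*y,b+p[5]*y,G-65*u])
ta=np.array([A(*q) for q in [(52,55),(306,121),(115,73),(190,266)]])
sb=np.array([B(*q) for q in [(335,186),(92,123),(270,168),(208,63)]])
if __name__=="__main__":
    for mode in (0,1):
        # mode1: free scene-camera pixel offset
        def r(p):
            k=kp(p); return np.r_[(proj('top',k)-ta).ravel(),(proj('scene',k)-sb-mode*p[6:8]).ravel(),p[6:8]*.3]
        s=least_squares(r,[516,321,78,-.235,-70,80,0,0],loss='soft_l1')
        print(s.x,s.cost);print(s.fun.reshape(-1,2))
E
python3 fit.py; grep -n "" /dev/null
```

```text
[518.91 321.03  77.72  -0.23 -74.59  77.92   0.     0.  ] 2.860798973381277
[[-0.32  0.22]
 [-0.48 -0.1 ]
 [ 0.17 -0.21]
 [-0.31  0.29]
 [-0.04 -0.05]
 [-0.92 -0.8 ]
 [ 0.1   0.13]
 [-0.62  2.52]
 [ 0.    0.  ]]
[519.26 320.83  76.11  -0.23 -74.37  78.14  -0.44   0.54] 2.501714397711413
[[-0.02  0.18]
 [-0.33 -0.11]
 [ 0.43 -0.25]
 [-0.07  0.2 ]
 [ 0.3  -0.18]
 [-0.53 -0.97]
 [ 0.45 -0.  ]
 [-0.28  2.34]
 [-0.13  0.16]]
```

```bash
cat > plan.py <<'E'
from fit import *
def cur():
    o=ctrl.get_obs(); return np.array(o['ee_pos']),R.from_rotvec(o['orientation']),o
def to(p,Rt):
    """shift in tool axes (mm) then turn (deg rotvec in tool)"""
    P,Rc,o=cur()
    return Rc.inv().apply(p-P), np.degrees((Rc.inv()*Rt).as_rotvec())
def handR(yaw,s=1):
    u,y,n=axes(yaw); z=-n; yy=s*y; x=np.cross(yy,z); return R.from_matrix(np.c_[x,yy,z])
G=np.array([519,321,77.]);YAW=-.23
E
python3 - <<'E'
from plan import *
P,Rc,o=cur(); print(P,Rc.as_matrix())
u,y,n=axes(YAW);print(u,y,n)
for s in(1,-1):
    t=G+13*y+(163+130)*n; print(s,t,*to(t,handR(YAW,s)))
E
```

```text
[ 210.1  -588.61  404.68] [[ 0.94  0.34  0.  ]
 [ 0.34 -0.94  0.  ]
 [ 0.    0.   -1.  ]]
[ 0.88 -0.21  0.43] [0.23 0.97 0.  ] [-0.42  0.1   0.9 ]
1 [397.87 362.71 340.83] [ 496.59 -832.87   63.87] [ -32.95   -9.71 -143.99]
-1 [397.87 362.71 340.83] [ 496.59 -832.87   63.87] [-7.38 25.07 32.26]
```

Run:
```python
from plan import *
P,Rc,o=cur()
w=np.array([460,-150,405.]); t=np.array([398,363,345.])
print(Rc.inv().apply(w-P)/13, Rc.inv().apply(t-w)/14)
```

```text
[ 29.44 -25.32  -0.02] [  8.14 -36.     4.29]
```

{"name": "jog_arm", "arguments": {"steps": [[[0.0294, -0.0253, 0, 0, 0, 0, -1], [0.0294, -0.0253, 0, 0, 0, 0, -1], [0.0294, -0.0253, 0, 0, 0, 0, -1], [0.0294, -0.0253, 0, 0, 0, 0, -1], [0.0294, -0.0253, 0, 0, 0, 0, -1], [0.0294, -0.0253, 0, 0, 0, 0, -1], [0.0294, -0.0253, 0, 0, 0, 0, -1], [0.0294, -0.0253, 0, 0, 0, 0, -1], [0.0294, -0.0253, 0, 0, 0, 0, -1], [0.0294, -0.0253, 0, 0, 0, 0, -1], [0.0294, -0.0253, 0, 0, 0, 0, -1], [0.0294, -0.0253, 0, 0, 0, 0, -1], [0.0294, -0.0253, 0, 0, 0, 0, -1]]]}}

```text
t: 1.88
ee_pos: [460.1, -148.6, 405.0]
orientation: [3.095, 0.536, 0.001]
ft_force: [0.5, -2.1, -0.1]
width: 87.7
```

{"name": "jog_arm", "arguments": {"steps": [[[0.008, -0.036, 0.004, 0, 0, 0, -1], [0.008, -0.036, 0.004, 0, 0, 0, -1], [0.008, -0.036, 0.004, 0, 0, 0, -1], [0.008, -0.036, 0.004, 0, 0, 0, -1], [0.008, -0.036, 0.004, 0, 0, 0, -1], [0.008, -0.036, 0.004, 0, 0, 0, -1], [0.008, -0.036, 0.004, 0, 0, 0, -1], [0.008, -0.036, 0.004, 0, 0, 0, -1], [0.008, -0.036, 0.004, 0, 0, 0, -1], [0.008, -0.036, 0.004, 0, 0, 0, -1], [0.008, -0.036, 0.004, 0, 0, 0, -1], [0.008, -0.036, 0.004, 0, 0, 0, -1], [0.008, -0.036, 0.004, 0, 0, 0, -1], [0.008, -0.036, 0.004, 0, 0, 0, -1]]]}}

```text
t: 3.05
ee_pos: [395.0, 363.9, 348.6]
orientation: [-3.095, -0.536, -0.001]
ft_force: [0.6, -0.6, 1.0]
width: 87.7
```

Run:
```python
from plan import *
P,Rc,o=cur();print(P,o['qpos'],o['t'])
u,y,n=axes(YAW)
t=G+13*y+(163+130)*n
for s in (1,-1): print(s,*to(t,handR(YAW,s)))
print(to(t,handR(YAW,1))[1]/21)
```

```text
[394.98 363.88 348.65] [ 0.72  0.37  1.87 -0.    0.9   1.95] 3.05
1 [2.33 2.07 7.82] [ -32.93   -9.73 -143.98]
-1 [2.33 2.07 7.82] [-7.4  25.05 32.27]
[-1.57 -0.46 -6.86]
```

{"name": "jog_arm", "arguments": {"steps": [[[0, 0, 0, -1.57, -0.46, -6.86, -1], [0, 0, 0, -1.57, -0.46, -6.86, -1], [0, 0, 0, -1.57, -0.46, -6.86, -1], [0, 0, 0, -1.57, -0.46, -6.86, -1], [0, 0, 0, -1.57, -0.46, -6.86, -1], [0, 0, 0, -1.57, -0.46, -6.86, -1], [0, 0, 0, -1.57, -0.46, -6.86, -1], [0, 0, 0, -1.57, -0.46, -6.86, -1], [0, 0, 0, -1.57, -0.46, -6.86, -1], [0, 0, 0, -1.57, -0.46, -6.86, -1], [0, 0, 0, -1.57, -0.46, -6.86, -1], [0, 0, 0, -1.57, -0.46, -6.86, -1], [0, 0, 0, -1.57, -0.46, -6.86, -1], [0, 0, 0, -1.57, -0.46, -6.86, -1], [0, 0, 0, -1.57, -0.46, -6.86, -1], [0, 0, 0, -1.57, -0.46, -6.86, -1], [0, 0, 0, -1.57, -0.46, -6.86, -1], [0, 0, 0, -1.57, -0.46, -6.86, -1], [0, 0, 0, -1.57, -0.46, -6.86, -1], [0, 0, 0, -1.57, -0.46, -6.86, -1]]]}}

```text
t: 4.72
ee_pos: [395.6, 362.0, 348.8]
orientation: [0.468, 2.661, -0.069]
ft_force: [0.1, 0.5, 0.6]
width: 87.6
```

{"name": "jog_arm", "arguments": {"steps": [[[0, 0, 0, -1.57, -0.46, -6.86, -1], [0, 0, 0, 0, 0, 0, -1]]]}}

```text
t: 4.88
ee_pos: [395.5, 361.8, 348.8]
orientation: [0.302, 2.676, -0.07]
ft_force: [0.2, 0.7, -0.8]
width: 87.5
```

Run:
```python
from plan import *
P,Rc,o=cur();print(P,o['qpos'],o['t'])
u,y,n=axes(YAW)
t=G+13*y+(163+130)*n
print(*to(t,handR(YAW,1)))
tip=[P+Rc.apply([0,d,z]) for d,z in((-44,182),(44,182),(0,163),(0,0))]
for c in("scene","top"):
    im=ctrl.get_image(c)[:,:,::-1].copy()
    pp=proj(c,np.array(tip));print(c,pp)
    k=5
    x0,y0=(int(v) for v in (pp[:2].mean(0)-[64,60]))
    x0=max(0,x0);y0=max(0,y0)
    z=cv2.resize(im[y0:y0+120,x0:x0+128],None,fx=k,fy=k,interpolation=cv2.INTER_CUBIC)
    for q in pp[:3]: cv2.drawMarker(z,tuple(int(v) for v in ((q-[x0,y0]+.5)*k-.5)),(0,0,255),0,14,1)
    cv2.imwrite(f"pics/hov_{c}.png",z); print(x0,y0)
```

```text
[395.46 361.8  348.76] [ 0.81  0.35  1.94 -0.61  0.71 -0.09] 4.8833
[1.51 1.43 8.08] [0.11 0.01 0.3 ]
scene [[390.67 176.75]
 [416.86 183.11]
 [404.91 174.67]
 [415.97 127.29]]
339 119
top [[203.01 211.18]
 [167.17 202.1 ]
 [181.38 209.48]
 [141.92 239.98]]
121 146
```

View pics/hov_scene.png

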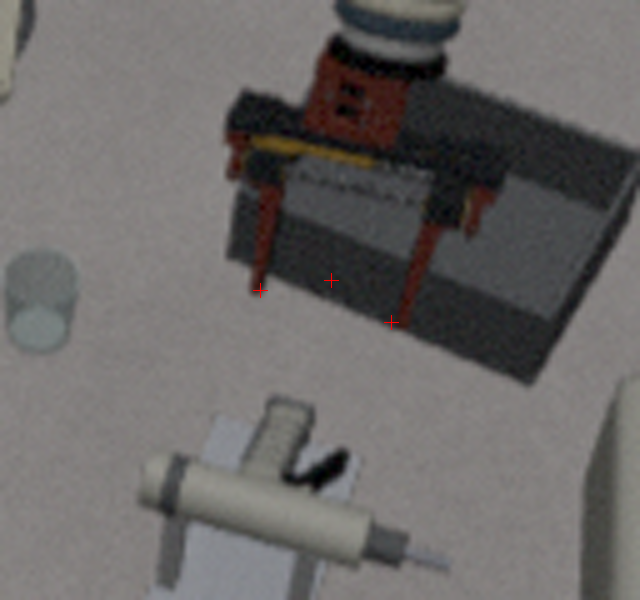

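View pics/hov_top.png

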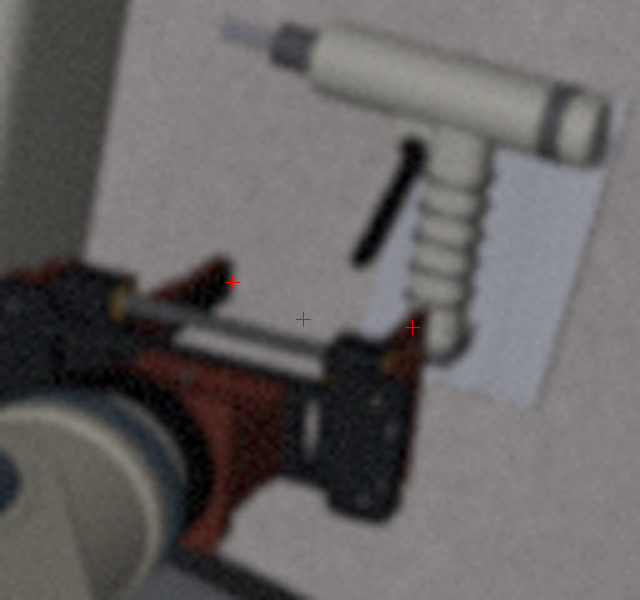

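{"name": "jog_arm", "arguments": {"steps": [[[0.0015, 0.0034, 0.02, 0, 0, 0.3, -1], [0, 0, 0.025, 0, 0, 0, -1], [0, 0, 0.025, 0, 0, 0, -1], [0, 0, 0.02, 0, 0, 0, -1], [0, 0, 0, 0, 0, 0, -1], [0, 0, 0, 0, 0, 0, -1]]]}}

```text
t: 5.48
ee_pos: [433.2, 356.5, 266.3]
orientation: [0.318, 2.676, -0.071]
ft_force: [0.0, 0.4, 0.0]
width: 87.7
```

```bash
cat > shot.py <<'E'
from plan import *
import sys
tag=sys.argv[1]
P,Rc,o=cur();print(P,o['t'],o['width'],o['ft_force'])
u,y,n=axes(YAW)
print(*to(G+15*y+163*n,handR(YAW,1)))
tip=[P+Rc.apply([0,d,z]) for d,z in((-o['width']/2,182),(o['width']/2,182),(0,163))]
k=4;Z=[]
for c in("scene","top"):
    im=ctrl.get_image(c)[:,:,::-1].copy()
    pp=proj(c,np.array(tip));g=proj(c,np.array([G,G+15*y,G-65*u,G+82*u]))
    x0,y0=(int(v) for v in (pp[:2].mean(0)-[50,60]));x0=max(0,x0);y0=max(0,y0)
    z=cv2.resize(im[y0:y0+120,x0:x0+100],None,fx=k,fy=k,interpolation=cv2.INTER_CUBIC)
    for q in pp[:3]: cv2.drawMarker(z,tuple(int(v) for v in ((q-[x0,y0]+.5)*k-.5)),(0,0,255),0,12,1)
    for q in g: cv2.drawMarker(z,tuple(int(v) for v in ((q-[x0,y0]+.5)*k-.5)),(0,255,0),1,10,1)
    Z.append(z);print(x0,y0)
cv2.imwrite(f"pics/{tag}.png",np.hstack(Z))
E
python3 shot.py h2
```

```text
[433.22 356.47 266.29] 5.4833 87.7382554885329 [0.02 0.4  0.05]
[-0.22  0.1  47.29] [-0.09 -0.08 -0.37]
348 144
149 134
```

View pics/h2.png

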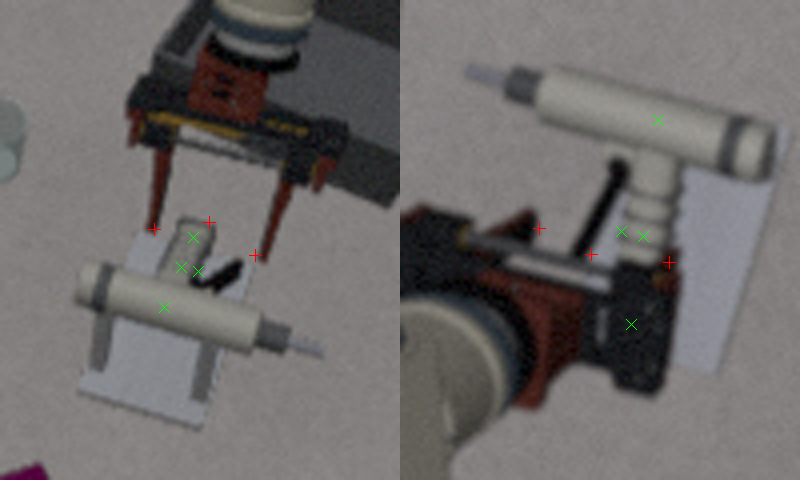

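{"name": "jog_arm", "arguments": {"steps": [[[0, 0, 0.01, 0, 0, 0, -1], [0, 0, 0.01, 0, 0, 0, -1], [0, 0, 0.01, 0, 0, 0, -1], [0, 0, 0.008, 0, 0, 0, -1], [0, 0, 0, 0, 0, 0, -1], [0, 0, 0, 0, 0, 0, -1]]]}}

```text
t: 6.08
ee_pos: [449.3, 352.7, 232.0]
orientation: [0.315, 2.676, -0.07]
ft_force: [-0.6, -0.3, 0.8]
width: 87.3
```

```bash
python3 shot.py h3
```

```text
[449.32 352.67 231.97] 6.0833 87.31729809864977 [-0.59 -0.28  0.81]
[-0.2   0.05  9.19] [-0.03 -0.05 -0.24]
346 154
155 130
```

View pics/h3.png

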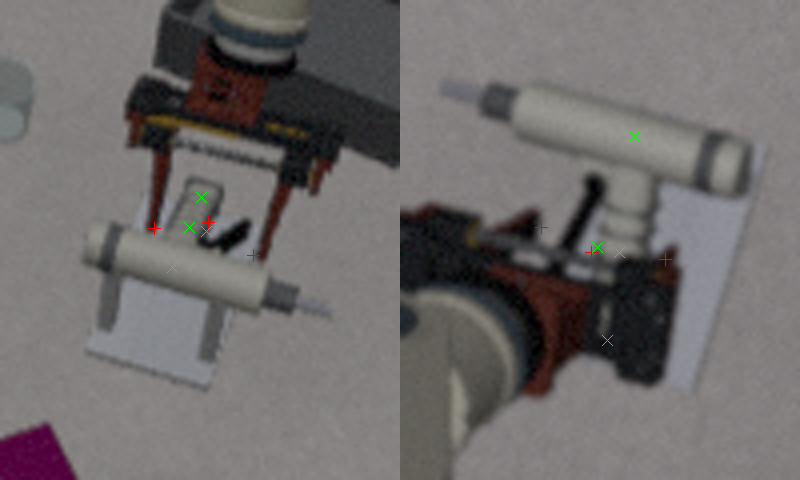

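{"name": "jog_arm", "arguments": {"steps": [[[0, 0, 0.009, 0, 0, 0, -1], [0, -0.005, 0, 0, 0, 0, -1], [0, -0.004, 0, 0, 0, 0, -1], [0, 0, 0, 0, 0, 0, -1], [0, 0, 0, 0, 0, 0, 0], [0, 0, 0, 0, 0, 0, 0], [0, 0, 0, 0, 0, 0, 0]]]}}

```text
t: 6.77
ee_pos: [451.1, 343.4, 224.8]
orientation: [0.314, 2.675, -0.068]
ft_force: [1.2, -0.7, 0.1]
width: 71.4
```

{"name": "jog_arm", "arguments": {"steps": [[[0, 0, 0, 0, 0, 0, 0.2], [0, 0, 0, 0, 0, 0, 0.2], [0, 0, 0, 0, 0, 0, 0.2], [0, 0, 0, 0, 0, 0, 0.2], [0, 0, 0, 0, 0, 0, 0.2], [0, 0, 0, 0, 0, 0, 0.2]]]}}

```text
t: 7.27
ee_pos: [450.5, 341.3, 224.7]
orientation: [0.317, 2.675, -0.078]
ft_force: [-2.5, -9.3, 9.6]
width: 41.9
```

{"name": "jog_arm", "arguments": {"steps": [[[0, 0, 0, 0, 0, 0, 0.2], [0, 0, 0, 0, 0, 0, 0.2], [0, 0, 0, 0, 0, 0, 0.2], [0, 0, 0, 0, 0, 0, 0.2], [0, 0, 0, 0, 0, 0, 0.2], [0, 0, 0, 0, 0, 0, 0.2], [0, 0, 0, 0, 0, 0, 0.2], [0, 0, 0, 0, 0, 0, 0.2], [0, 0, 0, 0, 0, 0, 0.2], [0, 0, 0, 0, 0, 0, 0.2], [0, 0, 0, 0, 0, 0, 0.2], [0, 0, 0, 0, 0, 0, 0.2], [0, 0, 0, 0, 0, 0, 0.2]]]}}

```text
t: 8.35
ee_pos: [450.5, 341.3, 224.7]
orientation: [0.317, 2.675, -0.078]
ft_force: [-2.3, -9.3, 9.9]
width: 41.4
```

```bash
python3 shot.py h4
```

```text
[450.48 341.26 224.74] 8.35 41.445548355328945 [-2.31 -9.26  9.86]
[ 0.08 10.9   1.  ] [-0.35  0.   -0.24]
342 155
160 130
```

View pics/h4.png

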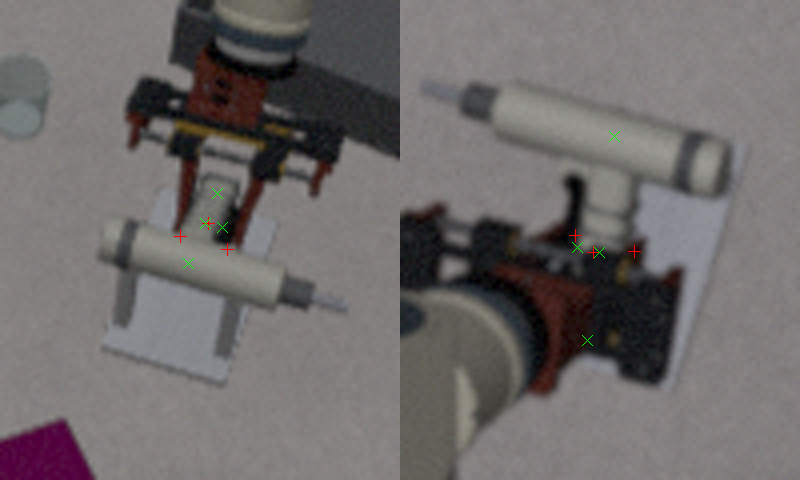

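{"name": "jog_arm", "arguments": {"steps": [[[0, 0, 0, 0, 0, 0, -1], [0, 0, 0, 0, 0, 0, -1], [0, 0, 0, 0, 0, 0, -1], [0, 0, 0, 0, 0, 0, -1], [0, 0.004, 0, 0, 0, 0, -1], [0, 0.005, 0, 0, 0, 0, -1], [0, 0, 0, 0, 0, 0, -1], [0, 0, 0, 0, 0, 0, -1], [0, 0, 0, 0, 0, 0, -1]]]}}

```text
t: 9.2
ee_pos: [452.8, 352.1, 224.4]
orientation: [0.314, 2.676, -0.069]
ft_force: [-0.8, 0.1, 0.1]
width: 88.0
```

{"name": "jog_arm", "arguments": {"steps": [[[0, 0, -0.02, 0, 0, 0, -1], [0, 0, -0.03, 0, 0, 0, -1], [0, 0, -0.03, 0, 0, 0, -1], [0, 0, -0.03, 0, 0, 0, -1], [0, 0, -0.03, 0, 0, 0, -1], [0, 0, 0, 0, 0, 0, -1]]]}}

```text
t: 9.7
ee_pos: [393.0, 366.9, 355.2]
orientation: [0.314, 2.672, -0.061]
ft_force: [0.8, 0.6, -0.2]
width: 87.8
```

Run:
```python
from plan import *
im=ctrl.get_image('scene')[:,:,::-1];im2=ctrl.get_image('top')[:,:,::-1]
f=lambda a:cv2.resize(a,(400,400),interpolation=cv2.INTER_CUBIC)
cv2.imwrite("pics/rel.png",np.hstack([f(im[170:250,350:430]),f(im2[140:220,160:240])]))
P,Rc,o=cur();print(P,o['t'],o['qpos'])
C=np.array([555.5,-325,125.]);ya=-.24
for a in (0,np.pi):
    z=np.array([0,0,-1.]);
    yy=np.array([np.cos(ya+a),np.sin(ya+a),0]);x=np.cross(yy,z)
    print(a,*to(C+[0,0,230],R.from_matrix(np.c_[x,yy,z])))
```

```text
[393.47 365.98 351.61] 9.8 [ 0.82  0.35  1.94 -0.61  0.72 -0.08]
0 [-287.97 -634.99  132.56] [20.55 20.01 88.69]
3.141592653589793 [-287.97 -634.99  132.56] [-19.97  20.51 -87.98]
```

View pics/rel.png

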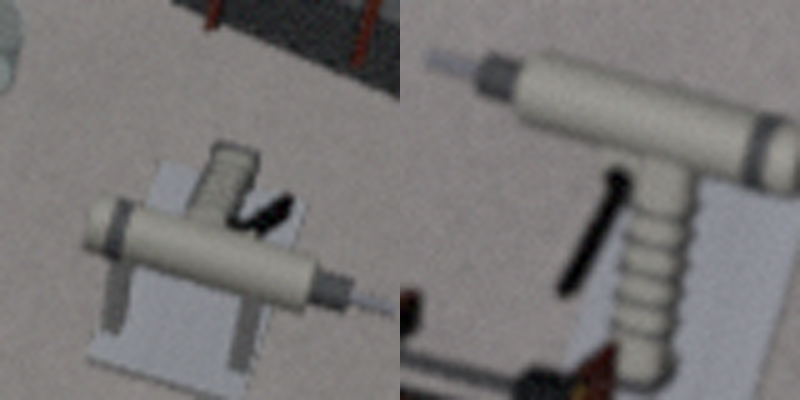

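{"name": "jog_arm", "arguments": {"steps": [[[0, 0, 0, 1.58, 1.54, 6.82, 0], [0, 0, 0, 1.58, 1.54, 6.82, 0], [0, 0, 0, 1.58, 1.54, 6.82, 0], [0, 0, 0, 1.58, 1.54, 6.82, 0], [0, 0, 0, 1.58, 1.54, 6.82, 0.5], [0, 0, 0, 1.58, 1.54, 6.82, 1], [0, 0, 0, 1.58, 1.54, 6.82, 1], [0, 0, 0, 1.58, 1.54, 6.82, 1], [0, 0, 0, 1.58, 1.54, 6.82, 1], [0, 0, 0, 1.58, 1.54, 6.82, 1], [0, 0, 0, 1.58, 1.54, 6.82, 1], [0, 0, 0, 1.58, 1.54, 6.82, 1], [0, 0, 0, 1.58, 1.54, 6.82, 1], [0, 0, 0, 0, 0, 0, 1]]]}}

```text
t: 10.97
ee_pos: [394.1, 365.0, 348.9]
orientation: [-2.476, -1.933, 0.008]
ft_force: [0.9, -0.0, 0.3]
width: 0.9
```

```bash
cat >> plan.py <<'E'
def downR(yawy):
    z=np.array([0,0,-1.]);yy=np.array([np.cos(yawy),np.sin(yawy),0]);return R.from_matrix(np.c_[np.cross(yy,z),yy,z])
E
python3 - <<'E'
from plan import *
P,Rc,o=cur();print(P,o['t'],o['qpos'],Rc.as_matrix())
a,b=to(np.array([555.5,-325,355]),downR(-.24));print(a,a/19,b)
E
```

```text
[394.1  365.01 348.87] 10.9667 [0.72 0.37 1.87 0.   0.91 0.97] [[ 0.24  0.97 -0.  ]
 [ 0.97 -0.24 -0.  ]
 [-0.   -0.   -1.  ]]
[-630.35  323.78   -4.75] [-33.18  17.04  -0.25] [-0.19  0.22 -0.27]
```

{"name": "jog_arm", "arguments": {"steps": [[[-0.033, 0.017, 0, 0, 0, 0, 1], [-0.033, 0.017, 0, 0, 0, 0, 1], [-0.033, 0.017, 0, 0, 0, 0, 1], [-0.033, 0.017, 0, 0, 0, 0, 1], [-0.033, 0.017, 0, 0, 0, 0, 1], [-0.033, 0.017, 0, 0, 0, 0, 1], [-0.033, 0.017, 0, 0, 0, 0, 1], [-0.033, 0.017, 0, 0, 0, 0, 1], [-0.033, 0.017, 0, 0, 0, 0, 1], [-0.033, 0.017, 0, 0, 0, 0, 1], [-0.033, 0.017, 0, 0, 0, 0, 1], [-0.033, 0.017, 0, 0, 0, 0, 1], [-0.033, 0.017, 0, 0, 0, 0, 1], [-0.033, 0.017, 0, 0, 0, 0, 1], [-0.033, 0.017, 0, 0, 0, 0, 1], [-0.033, 0.017, 0, 0, 0, 0, 1], [-0.033, 0.017, 0, 0, 0, 0, 1], [-0.033, 0.017, 0, 0, 0, 0, 1], [-0.033, 0.017, 0, 0, 0, 0, 1], [0, 0, 0, 0, 0, 0, 1]]]}}

```text
t: 12.63
ee_pos: [559.8, -325.6, 350.5]
orientation: [2.468, 1.938, -0.007]
ft_force: [-0.7, -0.1, 1.3]
width: 0.4
```

```bash
cat > shot2.py <<'E'
from plan import *
import sys
tag=sys.argv[1]; C=np.array([float(v) for v in sys.argv[2:5]]) # top centre
P,Rc,o=cur();print(P,o['t'],o['width'],o['ft_force'])
a,b=to(C+[0,0,182],downR(-.24));print(a,b)
Z=R.from_euler('z',-.24).as_matrix()
top=[C+Z@[sx*15,sy*40,0] for sx,sy in((1,1),(1,-1),(-1,-1),(-1,1))]
tip=[P+Rc.apply([0,d,z]) for d,z in((-o['width']/2,182),(o['width']/2,182),(0,163))]
k=4;ZZ=[]
for c in("scene","top"):
    im=ctrl.get_image(c)[:,:,::-1].copy()
    pp=proj(c,np.array(tip));g=proj(c,np.array(top))
    x0,y0=(int(v) for v in (g.mean(0)-[50,60]))
    z=cv2.resize(im[y0:y0+120,x0:x0+100],None,fx=k,fy=k,interpolation=cv2.INTER_CUBIC)
    for q in pp: cv2.drawMarker(z,tuple(int(v) for v in ((q-[x0,y0]+.5)*k-.5)),(0,0,255),0,12,1)
    cv2.polylines(z,[np.int32((g-[x0,y0]+.5)*k-.5)],True,(0,255,0),1)
    ZZ.append(z);print(x0,y0)
cv2.imwrite(f"pics/{tag}.png",np.hstack(ZZ))
E
python3 shot2.py p1 555.5 -325 127
```

```text
[ 559.77 -325.64  350.47] 12.6333 0.4279351080273274 [-0.71 -0.13  1.25]
[-0.17 -4.3  41.47] [-0.    0.31  0.04]
152 134
408 121
```

View pics/p1.png

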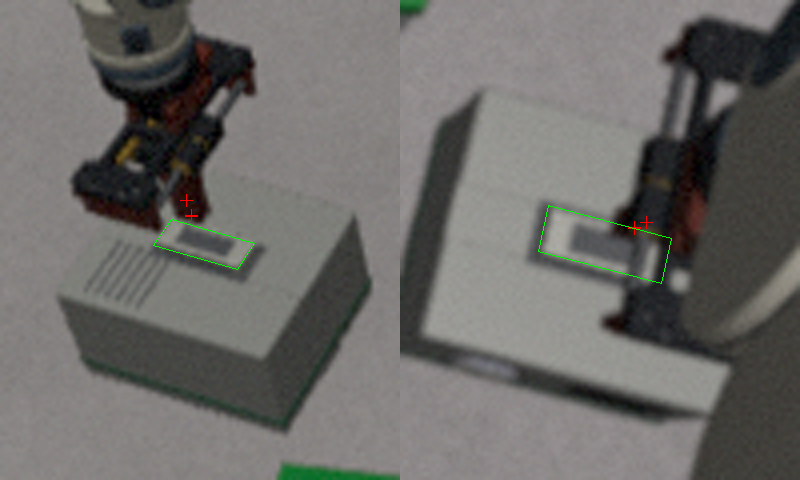

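{"name": "jog_arm", "arguments": {"steps": [[[0, -0.0043, 0.015, 0, 0, 0, 1], [0, 0, 0.015, 0, 0, 0, 1], [0, 0, 0.004, 0, 0, 0, 1], [0, 0, 0, 0, 0, 0, 1], [0, 0, 0, 0, 0, 0, 1]]]}}

```text
t: 13.15
ee_pos: [555.1, -318.0, 317.6]
orientation: [-2.468, -1.943, 0.004]
ft_force: [-0.8, 1.2, 0.9]
width: 0.6
```

```bash
python3 shot2.py p2 555.5 -325 127
```

```text
[ 555.05 -318.01  317.59] 13.15 0.6022396166966624 [-0.76  1.24  0.9 ]
[-6.67  2.09  8.6 ] [-0.11  0.11  0.16]
152 134
408 121
```

View pics/p2.png

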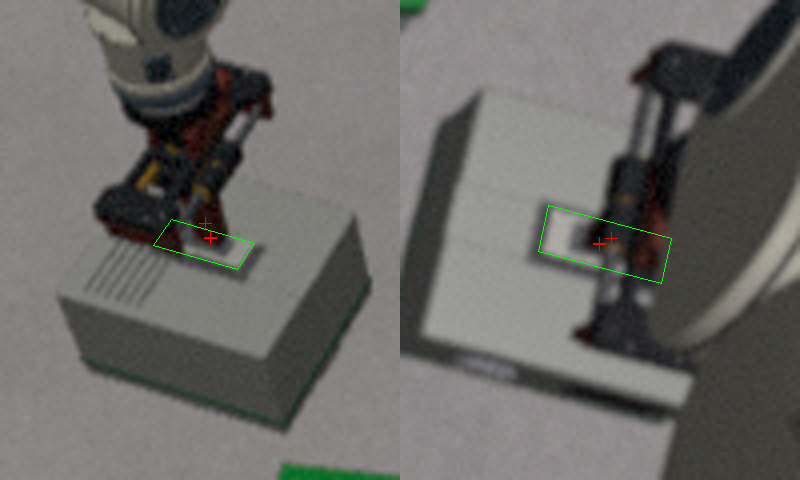

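{"name": "jog_arm", "arguments": {"steps": [[[-0.006, 0.002, 0.003, 0, 0, 0, 1], [0, 0, 0.002, 0, 0, 0, 1], [0, 0, 0, 0, 0, 0, 1], [0, 0, 0, 0, 0, 0, 1]]]}}

```text
t: 13.58
ee_pos: [555.4, -325.3, 312.7]
orientation: [2.47, 1.94, -0.003]
ft_force: [0.0, -0.2, -0.2]
width: 0.6
```

{"name": "jog_arm", "arguments": {"steps": [[[0, 0, 0.002, 0, 0, 0, 1], [0, 0, 0.002, 0, 0, 0, 1], [0, 0, 0, 0, 0, 0, 1], [0, 0, 0, 0, 0, 0, 1]]]}}

```text
t: 13.92
ee_pos: [555.6, -325.2, 309.0]
orientation: [2.47, 1.94, -0.003]
ft_force: [-0.6, -0.2, 2.8]
width: 0.5
```

Contact begins at about TCP z 309–310, as expected from the 127 mm top.

{"name": "jog_arm", "arguments": {"steps": [[[0, 0, 0.002, 0, 0, 0, 1], [0, 0, 0.002, 0, 0, 0, 1], [0, 0, 0, 0, 0, 0, 1], [0, 0, 0, 0, 0, 0, 1]]]}}

```text
t: 14.25
ee_pos: [555.7, -325.3, 305.1]
orientation: [2.469, 1.94, -0.003]
ft_force: [-0.2, -0.6, 4.0]
width: 0.4
```

{"name": "jog_arm", "arguments": {"steps": [[[0, 0, 0.001, 0, 0, 0, 1], [0, 0, 0.001, 0, 0, 0, 1], [0, 0, 0, 0, 0, 0, 1], [0, 0, 0, 0, 0, 0, 1]]]}}

```text
t: 14.58
ee_pos: [555.6, -325.3, 302.9]
orientation: [2.469, 1.94, -0.003]
ft_force: [-0.3, -1.5, 3.8]
width: 0.3
```

{"name": "jog_arm", "arguments": {"steps": [[[0, 0, 0.001, 0, 0, 0, 1], [0, 0, 0, 0, 0, 0, 1], [0, 0, 0, 0, 0, 0, 1]]]}}

```text
t: 14.83
ee_pos: [555.6, -325.2, 301.8]
orientation: [2.47, 1.94, -0.003]
ft_force: [-0.2, -2.0, 4.1]
width: 0.6
```

{"name": "jog_arm", "arguments": {"steps": [[[0, 0, 0.0005, 0, 0, 0, 1], [0, 0, 0, 0, 0, 0, 1], [0, 0, 0, 0, 0, 0, 1]]]}}

```text
t: 15.08
ee_pos: [555.6, -325.2, 301.4]
orientation: [2.47, 1.94, -0.003]
ft_force: [0.6, -1.7, 5.3]
width: 0.6
```

{"name": "jog_arm", "arguments": {"steps": [[[0, 0, 0.0005, 0, 0, 0, 1], [0, 0, 0, 0, 0, 0, 1], [0, 0, 0, 0, 0, 0, 1]]]}}

```text
t: 15.33
ee_pos: [555.7, -325.3, 301.3]
orientation: [2.469, 1.94, -0.003]
ft_force: [0.5, -1.0, 7.7]
width: 0.1
```

{"name": "jog_arm", "arguments": {"steps": [[[0, 0, 0.0004, 0, 0, 0, 1], [0, 0, 0, 0, 0, 0, 1], [0, 0, 0, 0, 0, 0, 1]]]}}

```text
t: 15.58
ee_pos: [555.8, -325.3, 301.3]
orientation: [2.469, 1.94, -0.002]
ft_force: [-1.5, -0.7, 9.8]
width: 0.2
```

{"name": "jog_arm", "arguments": {"steps": [[[0, 0, 0.0004, 0, 0, 0, 1], [0, 0, -0.005, 0, 0, 0, 1], [0, 0, -0.015, 0, 0, 0, 1], [0, 0, -0.02, 0, 0, 0, 1], [0, 0, -0.02, 0, 0, 0, 1], [0, 0, -0.02, 0, 0, 0, -1], [0, 0, 0, 0, 0, 0, -1], [0, 0, 0, 0, 0, 0, -1], [0, 0, 0, 0, 0, 0, -1], [0, 0, 0, 0, 0, 0, -1], [0, 0, 0, 0, 0, 0, -1], [0, 0, 0, 0, 0, 0, -1]]]}}

```text
t: 16.58
ee_pos: [555.4, -324.9, 378.7]
orientation: [-2.469, -1.94, 0.004]
ft_force: [0.6, -0.5, -0.9]
width: 44.0
```

```bash
python3 shot2.py p3 555.5 -325 157
```

```text
[ 555.4  -324.86  378.73] 16.5833 43.99126321322187 [ 0.57 -0.46 -0.93]
[-0.06  0.24 39.73] [-0.16  0.08  0.06]
150 129
413 119
```

View pics/p3.png

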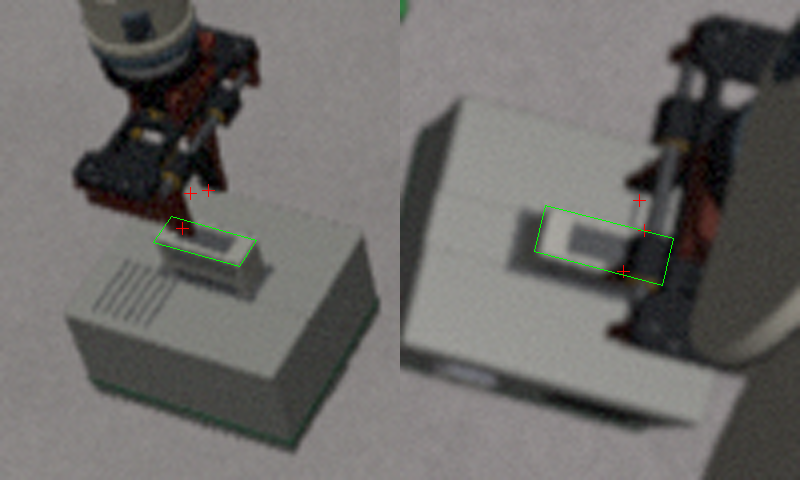

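{"name": "jog_arm", "arguments": {"steps": [[[0, 0, 0, 0, 0, 0, -1], [0, 0, 0, 0, 0, 0, -1], [0, 0, 0, 0, 0, 0, -1], [0, 0, 0, 0, 0, 0, -1], [0, 0, 0.015, 0, 0, 0, -1], [0, 0, 0.02, 0, 0, 0, -1], [0, 0, 0.02, 0, 0, 0, -1], [0, 0, 0.01, 0, 0, 0, -1], [0, 0, 0.005, 0, 0, 0, -1], [0, 0, 0.005, 0, 0, 0, -1], [0, 0, 0, 0, 0, 0, -1], [0, 0, 0, 0, 0, 0, -1]]]}}

```text
t: 17.68
ee_pos: [555.8, -325.3, 305.5]
orientation: [2.469, 1.94, -0.003]
ft_force: [-0.1, -0.2, -0.9]
width: 88.0
```

```bash
python3 shot2.py p4 555.5 -325 157
```

```text
[ 555.78 -325.31  305.55] 17.6833 87.96745913440743 [-0.13 -0.23 -0.95]
[  0.16  -0.34 -33.45] [0.   0.13 0.06]
150 129
413 119
```

View pics/p4.png

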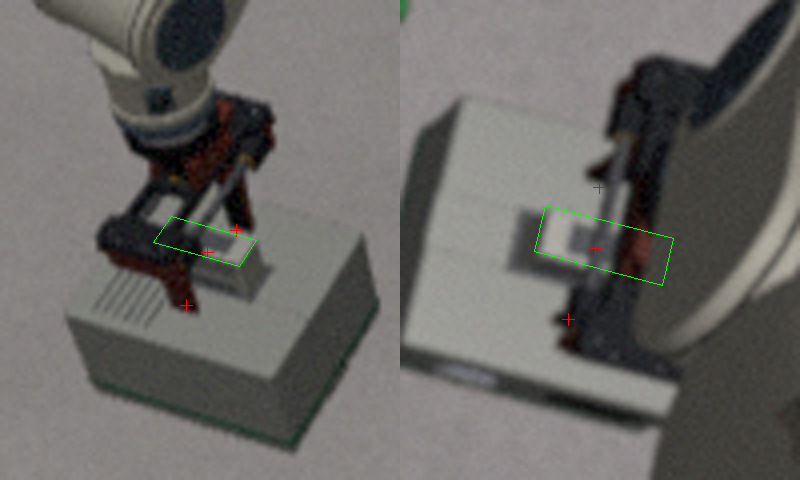

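Straddling the cartridge; 2.5 mm lower, then close.

{"name": "jog_arm", "arguments": {"steps": [[[0, 0, 0.0025, 0, 0, 0, -1], [0, 0, 0, 0, 0, 0, 0], [0, 0, 0, 0, 0, 0, 0], [0, 0, 0, 0, 0, 0, 0], [0, 0, 0, 0, 0, 0, 0.2], [0, 0, 0, 0, 0, 0, 0.3], [0, 0, 0, 0, 0, 0, 0.4], [0, 0, 0, 0, 0, 0, 0.5], [0, 0, 0, 0, 0, 0, 0.5], [0, 0, 0, 0, 0, 0, 0.5], [0, 0, 0, 0, 0, 0, 0.5], [0, 0, 0, 0, 0, 0, 0.5]]]}}

```text
t: 18.78
ee_pos: [555.1, -325.0, 302.1]
orientation: [-2.47, -1.94, 0.004]
ft_force: [-2.1, 0.5, -0.8]
width: 30.1
```

{"name": "jog_arm", "arguments": {"steps": [[[0, 0, 0, 0, 0, 0, 1], [0, 0, 0, 0, 0, 0, 1], [0, 0, -0.005, 0, 0, 0, 1], [0, 0, -0.005, 0, 0, 0, 1], [0, 0, -0.01, 0, 0, 0, 1], [0, 0, -0.01, 0, 0, 0, 1], [0, 0, -0.01, 0, 0, 0, 1], [0, 0, -0.01, 0, 0, 0, 1], [0, 0, -0.01, 0, 0, 0, 1], [0, 0, -0.01, 0, 0, 0, 1], [0, 0, -0.01, 0, 0, 0, 1], [0, 0, -0.01, 0, 0, 0, 1], [0, 0, -0.01, 0, 0, 0, 1], [0, 0, -0.01, 0, 0, 0, 1], [0, 0, -0.005, 0, 0, 0, 1], [0, 0, -0.005, 0, 0, 0, 1], [0, 0, 0, 0, 0, 0, 1]]]}}

```text
t: 20.2
ee_pos: [555.9, -325.0, 423.6]
orientation: [2.469, 1.94, -0.002]
ft_force: [0.4, 0.0, -1.2]
width: 29.9
```

Run:
```python
from plan import *
P,Rc,o=cur();print(P,o['t'],o['qpos'],o['width'],o['ft_force'])
im=ctrl.get_image('scene')[:,:,::-1];im2=ctrl.get_image('top')[:,:,::-1]
f=lambda a:cv2.resize(a,(400,400),interpolation=cv2.INTER_CUBIC)
cv2.imwrite("pics/lift.png",np.hstack([f(im[120:250,140:270]),f(im2[130:260,250:380])]))
for c in("scene","top"): print([(np.round(x['uv'],1),round(x['p'],2)) for x in ctrl.landmark_of("tub_in",c)])
print(tri((301.9,218.8),(327.2,192.7)))
# tub rim corners in top image, rim z 55 
m=[x for x in ctrl.trace("tub_in","top")]
for x in m: print(x['p'],x['bbox'],cv2.minAreaRect(np.argwhere(x['pixels'])[:,::-1].astype(np.float32)))
```

```text
[ 555.88 -325.02  423.59] 20.2 [-0.55  0.43  1.57 -0.    1.14 -0.31] 29.86839054931199 [ 0.41  0.01 -1.15]
[(array([301.6, 219. ]), 0.96), (array([426.1, 165.6]), 0.75)]
[(array([327.5, 194.4]), 0.82), (array([166.7, 300.3]), 0.77), (array([197.2, 186.6]), 0.51)]
(array([534.64,   6.16,   8.27]), np.float64(1.572131756445265))
0.85 [96.4, 244.7, 225.6, 362.6] ((159.12890625, 301.2425842285156), (103.5524673461914, 86.67298889160156), 27.93714141845703)
0.61 [288.9, 159.7, 363.9, 227.2] ((327.1743469238281, 191.75228881835938), (65.8984603881836, 51.72262191772461), 16.699243545532227)
0.54 [451.0, 161.4, 482.5, 187.4] ((467.41180419921875, 171.8529510498047), (31.28709602355957, 26.678918838500977), 14.03624439239502)
```

View pics/lift.png

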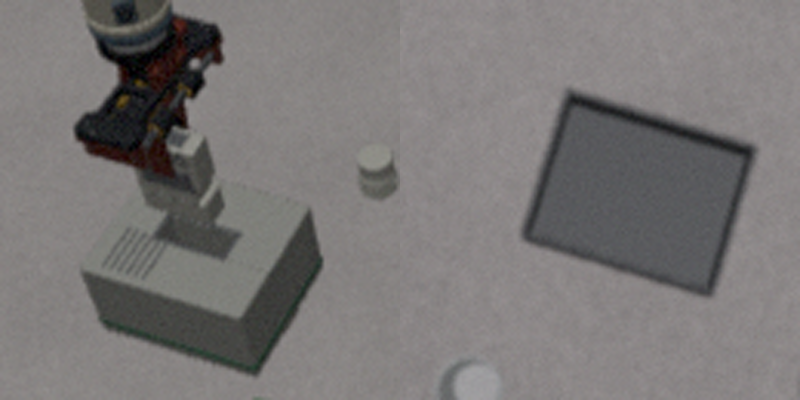

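Run:
```python
from plan import *
a,b=to(np.array([533.5,6,424]),downR(-.24));print(a,a/17,b)
```

```text
[316.24 -99.7   -2.59] [18.6  -5.86 -0.15] [-0.11  0.09  0.06]
```

{"name": "jog_arm", "arguments": {"steps": [[[0.01, -0.003, 0, 0, 0, 0, 1], [0.0186, -0.0059, 0, 0, 0, 0, 1], [0.0186, -0.0059, 0, 0, 0, 0, 1], [0.0186, -0.0059, 0, 0, 0, 0, 1], [0.0186, -0.0059, 0, 0, 0, 0, 1], [0.0186, -0.0059, 0, 0, 0, 0, 1], [0.0186, -0.0059, 0, 0, 0, 0, 1], [0.0186, -0.0059, 0, 0, 0, 0, 1], [0.0186, -0.0059, 0, 0, 0, 0, 1], [0.0186, -0.0059, 0, 0, 0, 0, 1], [0.0186, -0.0059, 0, 0, 0, 0, 1], [0.0186, -0.0059, 0, 0, 0, 0, 1], [0.0186, -0.0059, 0, 0, 0, 0, 1], [0.0186, -0.0059, 0, 0, 0, 0, 1], [0.0186, -0.0059, 0, 0, 0, 0, 1], [0.0186, -0.0059, 0, 0, 0, 0, 1], [0.0186, -0.0059, 0, 0, 0, 0, 1], [0.009, -0.003, 0, 0, 0, 0, 1], [0, 0, 0, 0, 0, 0, 1]]]}}

```text
t: 22.03
ee_pos: [532.5, 8.2, 421.7]
orientation: [2.468, 1.944, -0.004]
ft_force: [0.3, 0.3, -0.9]
width: 30.0
```

Run:
```python
from plan import *
P,Rc,o=cur();print(P,o['t'],o['width'],o['ft_force'])
im=ctrl.get_image('scene')[:,:,::-1];im2=ctrl.get_image('top')[:,:,::-1]
f=lambda a:cv2.resize(a,(400,400),interpolation=cv2.INTER_CUBIC)
cv2.imwrite("pics/overtub.png",np.hstack([f(im[130:260,240:370]),f(im2[130:260,260:390])]))
```

```text
[532.55   8.21 421.74] 22.0333 29.98218456881534 [ 0.27  0.26 -0.87]
```

View pics/overtub.png

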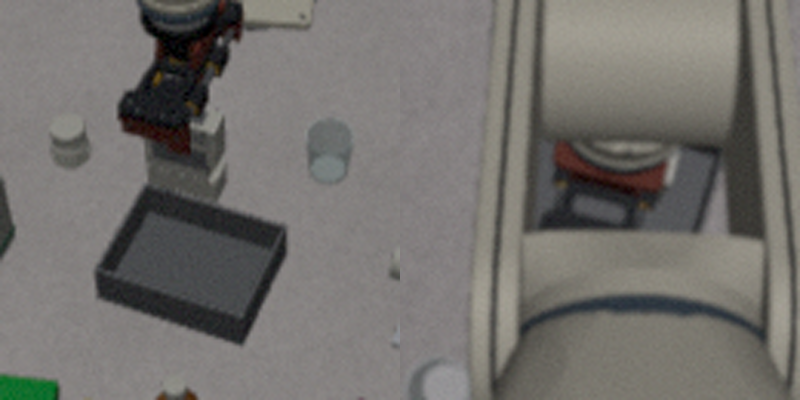

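{"name": "jog_arm", "arguments": {"steps": [[[0, 0, 0.01, 0, 0, 0, 1], [0, 0, 0.015, 0, 0, 0, 1], [0, 0, 0.015, 0, 0, 0, 1], [0, 0, 0.015, 0, 0, 0, 1], [0, 0, 0.015, 0, 0, 0, 1], [0, 0, 0.015, 0, 0, 0, 1], [0, 0, 0.015, 0, 0, 0, 1], [0, 0, 0.015, 0, 0, 0, 1], [0, 0, 0.015, 0, 0, 0, 1], [0, 0, 0.01, 0, 0, 0, 1], [0, 0, 0.005, 0, 0, 0, 1], [0, 0, 0, 0, 0, 0, 1], [0, 0, 0, 0, 0, 0, 1]]]}}

```text
t: 23.22
ee_pos: [533.0, 5.8, 276.9]
orientation: [2.47, 1.94, -0.003]
ft_force: [0.0, 0.4, -1.7]
width: 29.9
```

Run:
```python
from plan import *
P,Rc,o=cur();print(P,o['t'],o['width'],o['ft_force'])
im=ctrl.get_image('scene')[:,:,::-1];im2=ctrl.get_image('top')[:,:,::-1]
f=lambda a:cv2.resize(a,(400,400),interpolation=cv2.INTER_CUBIC)
cv2.imwrite("pics/intub.png",np.hstack([f(im[150:250,250:350]),f(im2[130:260,260:390])]))
```

```text
[533.     5.82 276.87] 23.2167 29.875897110550905 [ 0.    0.39 -1.74]
```

View pics/intub.png

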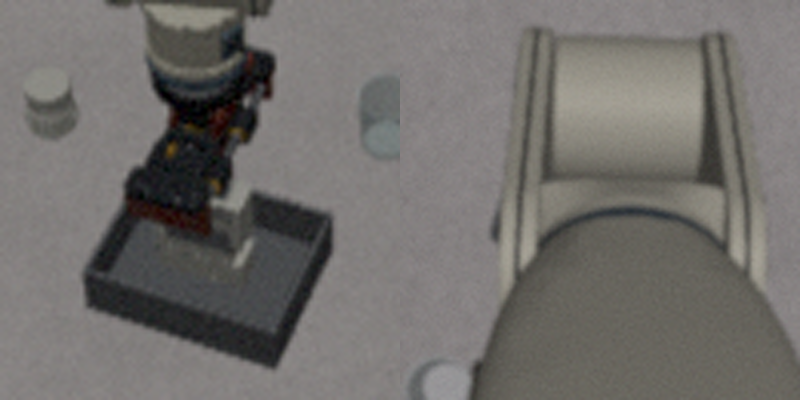

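Centred in the small tub, ~16 mm to go. Fine steps, watching force.

{"name": "jog_arm", "arguments": {"steps": [[[0, 0, 0.005, 0, 0, 0, 1], [0, 0, 0.005, 0, 0, 0, 1], [0, 0, 0.003, 0, 0, 0, 1], [0, 0, 0, 0, 0, 0, 1], [0, 0, 0, 0, 0, 0, 1]]]}}

```text
t: 23.73
ee_pos: [532.7, 6.2, 263.6]
orientation: [2.47, 1.941, -0.004]
ft_force: [-0.1, -0.5, -1.6]
width: 30.1
```

{"name": "jog_arm", "arguments": {"steps": [[[0, 0, 0.001, 0, 0, 0, 1], [0, 0, 0.001, 0, 0, 0, 1], [0, 0, 0, 0, 0, 0, 1], [0, 0, 0, 0, 0, 0, 1]]]}}

```text
t: 24.07
ee_pos: [532.8, 6.2, 261.9]
orientation: [2.47, 1.941, -0.003]
ft_force: [-0.2, -0.2, -2.3]
width: 30.1
```

{"name": "jog_arm", "arguments": {"steps": [[[0, 0, 0.001, 0, 0, 0, 1], [0, 0, 0, 0, 0, 0, 1], [0, 0, 0, 0, 0, 0, 1]]]}}

```text
t: 24.32
ee_pos: [532.8, 6.2, 260.9]
orientation: [2.47, 1.941, -0.003]
ft_force: [-0.4, -0.1, -1.7]
width: 29.8
```

{"name": "jog_arm", "arguments": {"steps": [[[0, 0, 0.001, 0, 0, 0, 1], [0, 0, 0, 0, 0, 0, 1], [0, 0, 0, 0, 0, 0, 1]]]}}

```text
t: 24.57
ee_pos: [532.8, 6.2, 260.0]
orientation: [2.47, 1.941, -0.003]
ft_force: [-0.5, 0.1, 2.1]
width: 29.8
```

{"name": "jog_arm", "arguments": {"steps": [[[0, 0, 0.0007, 0, 0, 0, 1], [0, 0, 0, 0, 0, 0, 1], [0, 0, 0, 0, 0, 0, 1]]]}}

```text
t: 24.82
ee_pos: [532.8, 6.2, 260.0]
orientation: [2.47, 1.941, -0.003]
ft_force: [-3.6, -0.3, 9.7]
width: 30.3
```

{"name": "jog_arm", "arguments": {"steps": [[[0, 0, -0.0006, 0, 0, 0, 1], [0, 0, 0, 0, 0, 0, 0.4], [0, 0, 0, 0, 0, 0, 0.2], [0, 0, 0, 0, 0, 0, 0], [0, 0, 0, 0, 0, 0, -1], [0, 0, 0, 0, 0, 0, -1], [0, 0, 0, 0, 0, 0, -1], [0, 0, 0, 0, 0, 0, -1], [0, 0, 0, 0, 0, 0, -1], [0, 0, 0, 0, 0, 0, -1]]]}}

```text
t: 25.65
ee_pos: [532.8, 6.1, 259.7]
orientation: [2.47, 1.94, -0.003]
ft_force: [-0.5, 0.3, -0.0]
width: 77.9
```

{"name": "jog_arm", "arguments": {"steps": [[[0, 0, -0.01, 0, 0, 0, -1], [0, 0, -0.02, 0, 0, 0, -1], [0, 0, -0.03, 0, 0, 0, -1], [0, 0, -0.03, 0, 0, 0, -1], [0, 0, -0.03, 0, 0, 0, -1], [-0.04, 0, -0.02, 0, 0, 0, -1], [-0.04, 0, 0, 0, 0, 0, -1], [-0.04, 0, 0, 0, 0, 0, -1], [-0.04, 0, 0, 0, 0, 0, -1], [-0.04, 0, 0, 0, 0, 0, -1], [-0.04, 0, 0, 0, 0, 0, -1], [-0.02, 0, 0, 0, 0, 0, -1], [0, 0, 0, 0, 0, 0, -1], [0, 0, 0, 0, 0, 0, -1]]]}}

```text
t: 26.82
ee_pos: [471.7, -244.3, 399.4]
orientation: [2.472, 1.937, -0.003]
ft_force: [-0.5, 0.3, -0.5]
width: 87.4
```

Run:
```python
from plan import *
P,Rc,o=cur();print(P,o['t'],o['width'],o['ft_force'])
im=ctrl.get_image('scene')[:,:,::-1];im2=ctrl.get_image('top')[:,:,::-1]
cv2.imwrite("pics/end_s.png",im);cv2.imwrite("pics/end_t.png",im2)
f=lambda a:cv2.resize(a,(400,400),interpolation=cv2.INTER_CUBIC)
cv2.imwrite("pics/endz.png",np.hstack([f(im[150:250,250:350]),f(im2[140:240,280:380])]))
for t in("cartridge","filter"):
  for c in("scene","top"): print(t,c,[(np.round(x['uv'],1),round(x['p'],2)) for x in ctrl.landmark_of(t,c)])
a=cv2.imread("pics/scene0.png").astype(int);b=im.astype(int)
```

```text
[ 471.69 -244.33  399.44] 26.8167 87.44262947326773 [-0.53  0.31 -0.46]
cartridge scene [(array([301.3, 221.5]), 0.85)]
cartridge top [(array([323.1, 192.1]), 0.96)]
filter scene []
filter top [(array([328.8, 189.1]), 0.77)]
```

View pics/endz.png

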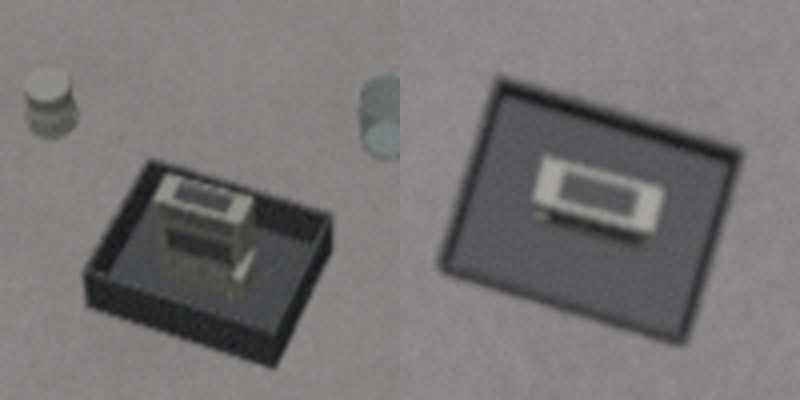

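View pics/end_t.png

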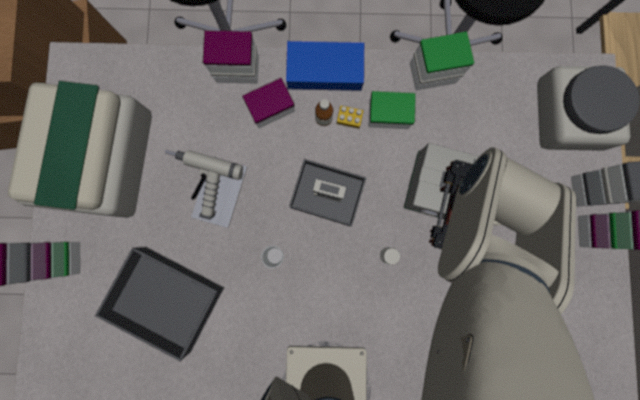

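The end picture shows the cartridge upright in the small tub (about pixel 329, 189 in the top view). The trigger is free, at about (199, 187). The bystanders sit at the same pixels as in the first picture, and the gripper is clear of everything.

```bash
python3 -c "
from workcell import ctrl
print(ctrl.close_job())"
```

```text
the job is handed in; nothing more can be done
None
```

I changed out the filter and handed the job in at about 27 s of the 58 s allowed. No verdict was reported.

- **Trigger:** I squeezed it home and held it for over 1 s. The finger opening read about 42 mm, the squeezed-home width. After release, the pictures showed the lever sprung back.
- **Cartridge release:** I pushed it down about 8 mm to the stop, with a wrist force of about 10 N. It then sprang up, and its top matched the expected 157 mm height in both camera views.
- **Placing:** I lifted it straight out and lowered it onto the floor of the small tub, touching down at about 10 N, then let go.
- **Last checks:** The cartridge stands upright near the middle of the tub. The trigger is free, the bystanders look unmoved in the top view, and the arm is clear with about zero wrist force.

**Disagreements:**
- **Camera views:** The two views differed by up to about 7 mm before I averaged them, and the grip's free end was about 2.5 px off the fitted model in the scene view.
- **Networks:** They did not find the filter point in the scene view, so I took the cartridge's place from the pictures and checked it with overlays.

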